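Queue the cavity filters for test in order of size

TASK

Take the four filters out of the blue tray and queue them for test on the rail, one in each black nest, in order of size: the shortest in the nest next to the test jig (the black box with the clear clamp bars), the longest in the nest farthest from it. Each lies flat on the floor of its nest, tuning screws up, centred and straight along the nest between the ribs. They are tuned parts, so set them down gently and do not let them drop, and do not knock over the solvent bottle.

Things in the scene. Friction and masses are not known exactly. Their poses are not given: they have to be found in the camera images.
- filter_2: Loose two-cavity radio filter: silvery metal box 46 mm long (x), 36 wide (y), 32 high, about 80 g; two brass tuning screws in a row stand 9 mm above its lid; a brass socket (7 mm thick) sticks 9 mm out of each end. Origin: centre of underside; ends alike. Starts flat on the 4 mm floor of a low fixed blue tray (walls 18 mm high), roughly along world x, about 105 mm from its neighbour.
- filter_3: Loose three-cavity radio filter: silvery metal box 64 mm long (x), 36 wide (y), 32 high, about 110 g; three brass tuning screws in a row stand 9 mm above its lid; a brass socket (7 mm thick) sticks 9 mm out of each end. Origin: centre of underside; ends alike. Starts flat on the 4 mm floor of a low fixed blue tray (walls 18 mm high), roughly along world x, about 105 mm from its neighbour.
- filter_4: Loose four-cavity radio filter: silvery metal box 82 mm long (x), 36 wide (y), 32 high, about 140 g; four brass tuning screws in a row stand 9 mm above its lid; a brass socket (7 mm thick) sticks 9 mm out of each end. Origin: centre of underside; ends alike. Starts flat on the 4 mm floor of a low fixed blue tray (walls 18 mm high), roughly along world x, about 105 mm from its neighbour.
- filter_5: Loose five-cavity radio filter: silvery metal box 100 mm long (x), 36 wide (y), 32 high, about 170 g; five brass tuning screws in a row stand 9 mm above its lid; a brass socket (7 mm thick) sticks 9 mm out of each end. Origin: centre of underside; ends alike. Starts flat on the 4 mm floor of a low fixed blue tray (walls 18 mm high), roughly along world x, about 105 mm from its neighbour.
- nest_1: Fixed black nest, 80 (x) by 66 mm (y), number 1 of four alike, 95 mm apart along their own +y, bolted on an aluminium rail. Origin: centre of underside, 20 mm above the bench; its floor is 8 mm above that. A rib 6 mm wide, 5 mm high runs along each side parallel to x, 54 mm clear between; ends open: a long filter overhangs both equally.
- nest_2: Fixed black nest, 80 (x) by 66 mm (y), number 2 of four alike, 95 mm apart along their own +y, bolted on an aluminium rail. Origin: centre of underside, 20 mm above the bench; its floor is 8 mm above that. A rib 6 mm wide, 5 mm high runs along each side parallel to x, 54 mm clear between; ends open: a long filter overhangs both equally.
- nest_3: Fixed black nest, 80 (x) by 66 mm (y), number 3 of four alike, 95 mm apart along their own +y, bolted on an aluminium rail. Origin: centre of underside, 20 mm above the bench; its floor is 8 mm above that. A rib 6 mm wide, 5 mm high runs along each side parallel to x, 54 mm clear between; ends open: a long filter overhangs both equally.
- nest_4: Fixed black nest, 80 (x) by 66 mm (y), number 4 of four alike, 95 mm apart along their own +y, bolted on an aluminium rail. Origin: centre of underside, 20 mm above the bench; its floor is 8 mm above that. A rib 6 mm wide, 5 mm high runs along each side parallel to x, 54 mm clear between; ends open: a long filter overhangs both equally.
- jig: Fixed test jig: black box 120 (x) by 140 mm (y), 90 mm high over all, with steel deck, two clear clamp bars and a red-tipped lever. Stands about 310 mm from the rail's middle, beyond the nest_1 end or the nest_4 end; an open red parts bin of like footprint stands at the other end. Origin: centre of underside, on the bench.
- bottle: Loose, upright white solvent bottle with a grey neck and steel cap, 58 mm across, 108 mm high, about 180 g, standing beside the blue tray; not part of the job. Origin: centre of underside.

How it is judged:
At the end, for the whole second after the job is handed in: The four filters lie in the nests in order of length, shortest nearest the jig: each within 14 mm of its nest's centre, within 0.17 rad of its x axis, flat on its floor (origin 6 to 10.5 mm above the nest's, tilt under 0.06 rad), released and at rest (((y of jig in the frame of nest_1 below 0 m and (horizontal distance between filter_2 and nest_1 below 0.014 m and angle between the x axis of filter_2 and the x axis of nest_1, either way round below 0.17 rad and z of filter_2 in the frame of nest_1 between 0.006 and 0.0105 m and angle between filter_2's own z axis and vertical below 0.06 rad and linear speed of filter_2 below 0.02 m/s) and (horizontal distance between filter_3 and nest_2 below 0.014 m and angle between the x axis of filter_3 and the x axis of nest_2, either way round below 0.17 rad and z of filter_3 in the frame of nest_2 between 0.006 and 0.0105 m and angle between filter_3's own z axis and vertical below 0.06 rad and linear speed of filter_3 below 0.02 m/s) and (horizontal distance between filter_4 and nest_3 below 0.014 m and angle between the x axis of filter_4 and the x axis of nest_3, either way round below 0.17 rad and z of filter_4 in the frame of nest_3 between 0.006 and 0.0105 m and angle between filter_4's own z axis and vertical below 0.06 rad and linear speed of filter_4 below 0.02 m/s) and (horizontal distance between filter_5 and nest_4 below 0.014 m and angle between the x axis of filter_5 and the x axis of nest_4, either way round below 0.17 rad and z of filter_5 in the frame of nest_4 between 0.006 and 0.0105 m and angle between filter_5's own z axis and vertical below 0.06 rad and linear speed of filter_5 below 0.02 m/s)) or (y of jig in the frame of nest_1 above 0 m and (horizontal distance between filter_2 and nest_4 below 0.014 m and angle between the x axis of filter_2 and the x axis of nest_4, either way round below 0.17 rad and z of filter_2 in the frame of nest_4 between 0.006 and 0.0105 m and angle between filter_2's own z axis and vertical below 0.06 rad and linear speed of filter_2 below 0.02 m/s) and (horizontal distance between filter_3 and nest_3 below 0.014 m and angle between the x axis of filter_3 and the x axis of nest_3, either way round below 0.17 rad and z of filter_3 in the frame of nest_3 between 0.006 and 0.0105 m and angle between filter_3's own z axis and vertical below 0.06 rad and linear speed of filter_3 below 0.02 m/s) and (horizontal distance between filter_4 and nest_2 below 0.014 m and angle between the x axis of filter_4 and the x axis of nest_2, either way round below 0.17 rad and z of filter_4 in the frame of nest_2 between 0.006 and 0.0105 m and angle between filter_4's own z axis and vertical below 0.06 rad and linear speed of filter_4 below 0.02 m/s) and (horizontal distance between filter_5 and nest_1 below 0.014 m and angle between the x axis of filter_5 and the x axis of nest_1, either way round below 0.17 rad and z of filter_5 in the frame of nest_1 between 0.006 and 0.0105 m and angle between filter_5's own z axis and vertical below 0.06 rad and linear speed of filter_5 below 0.02 m/s)))); the robot touches nothing.
It fails at once if the solvent bottle is knocked over (tilted over 0.5 rad) (angle between bottle's own z axis and vertical above 0.5 rad).
It fails at once if a filter is dropped or flung (faster than 0.7 m/s while the fingers do not hold it) ((linear speed of filter_2 above 0.7 m/s and contact force between filter_2 and the fingers below 0.05 N) or (linear speed of filter_3 above 0.7 m/s and contact force between filter_3 and the fingers below 0.05 N) or (linear speed of filter_4 above 0.7 m/s and contact force between filter_4 and the fingers below 0.05 N) or (linear speed of filter_5 above 0.7 m/s and contact force between filter_5 and the fingers below 0.05 N)).
It also fails if it takes over 96 s, if anything falls off the work surface, if the arm or the gripper's body presses on something with over 40 N, if the wrist force passes 120 N, or if a joint passes its speed limit or range.

ROBOT

A 6-joint arm with a two-finger parallel gripper is mounted at the origin on the work surface. World frame = base frame: x ahead of the robot, y to its left, z up, the work surface at z = 0. Lengths are in m, angles in rad, forces in N, time in s.
With the tool pointing down it reaches from about 0.275 to 0.825 m from the base axis. Payload 4.9 kg.
Tool frame: the origin (TCP) lies between the finger pads; the fingertips stand manip.finger_overhang ahead of it and the grasp point (between the pads) lies 3 mm ahead of it (manip.finger_overhang is the distance from the TCP to the fingertips, in m); z points along the fingers, y is the line along which they close (so a half turn about z gives the same grasp; the last joint's range is limited). The gripper opens to 85 mm and grips with 20 to 120 N. Pads are 22 mm wide; open, the fingers measure 114 mm over their backs; the gripper's body (76 mm by 85 mm) begins 54 mm behind the grasp point. The pads swing forward as they close: fully open they stand 13 mm farther back than shut.
Start: joints at [1.19, 0.326, -0.193, 1.052, 0, 1.437], TCP at [0.134, 0.533, 0.253] pointing down, gripper open.
Joint ranges: [-2.65, 2.65], [-0.97, 1.79], [-1.3, 1.35], [-1.93, 2.1], [-1.47, 1.37], [-3.14, 3.14]. Speed limits (rad/s): [2.57, 2.57, 3.14, 3.14, 3.14, 3.14].

INTERFACE

Orientations are given as a unit quaternion [w, x, y, z].
In Python, from station import manip gives the robot as it stands. The module is installed in compiled form; this text tells all that it offers.
- The arm moves only by the shell command python3 -m handwheel 'ROWS' [OPENING] [FORCE]. ROWS is text: rows parted by semicolons, each of 6 numbers parted by spaces: the shift along the world's x, y, z normalised to -1 to 1, where 1 is 0.025 m, then the turn, a rotation vector about the world's x, y, z normalised to -1 to 1, where 1 is 0.08 rad. In form: x y z wx wy wz; .... A call has 1 to 8 rows; each row shifts and turns the commanded pose from where the row before left it; what a row does not reach is not made up. A row lasts 1/10 s, in which the tool goes at most 50 mm and 8.59 degrees, less where a joint would pass 70% of its speed; a pose out of reach is approached as far as the arm can. A call with a number of a shift or a turn outside -1 to 1 is refused whole. A call with a gripper value outside its range is refused whole. OPENING is the opening, from -1 (shut) to 1 (fully open), set as the call begins (- or left out, the last holds). The fingers move at their own pace and stop on an object; FORCE is the grip in N (left out, the last holds). Time passes only in rows, so rows that do not move let the fingers close. It gives the time, the measured TCP pose, the force, the opening and the grip force at its end, in the units of the state.
- manip.get_obs(): the state, without advancing time (a new reading comes with each control period).
- manip.read_camera(name): name is "scene" or "top" or "wrist"; returns a dict with "image" (384x512x3 uint8, red, green, blue), "intrinsics" (3x3 intrinsics, pixels), "pose" (4x4, takes a point from camera to world coordinates); the wrist camera has in their place "tool_from_camera" (4x4, takes a point from camera to tool coordinates, whose origin is the TCP and whose axes are the flange's). Camera axes: x right, y up, looking along -z (the intrinsics and any distortion apply to the point x, -y, -z); pixel columns grow to the right and rows downward; lengths in m; the calibration is good to about 2 mm. A picture is of the moment at which its call begins: read the wrist's pose just before it. There is no depth.
- manip.close_job(): hands the job in; it is judged then, once.
Trained networks look in a picture, given as the dict that the camera call returned (one of the last four; its "shot" number tells which), for a name from the list of things; names that differ only in an ending like _2 or _b are one class to them, and where a whole thing is asked for, a point or a joint stands for the part that bears it (a point fixed in the world has none). Each returns a list of dicts, best first, with "score" (0 to 1); they miss things now and then, are a little off and sometimes report something else, mostly with a low value. They report only what shows in the picture. A call takes as long as a camera call.
- manip.trace(label, picture): "region" (384x512 bool, what is visible of it) and "bbox" ([centre column, centre row, width, height] in pixels, round what is visible of it).
- manip.tip_of(label, picture): "at" ([column, row] in pixels: a listed point, or the origin of a listed thing).
The state is a dict: "time": time; "q": joint angles; "dq": joint speeds; "effort": joint torques, N m; "eef_pos": TCP position; "orientation": TCP orientation; "force": force on the tool from outside, world axes, zero at the start; "ft_torque": the same for the moment, N m; "grip_width": finger opening in m; "gripper_force": force on a finger pad.
Only numpy, scipy, OpenCV 4.12 (cv2) and the standard library are available. Lean on these libraries where they do the work, as an engineer would, in place of code of your own. Each camera call takes 0.05 s, during which the arm holds its last target. There are 200 camera calls.

## Working session

There is one attempt and no reset: what is moved stays moved. The work goes in short steps, Python scripts to look and compute and a shell command to move; the robot and the scene stay as the last step left them, time stands still between calls to the robot, and variables do not carry over. Pictures are saved under pics/ and viewed, at most 14 in all, crops included, and the job is handed in when it is done.

```bash
mkdir -p pics
python3 - <<'E'
from station import manip
import cv2
o=manip.get_obs();print({k:o[k] for k in('time','eef_pos','orientation','grip_width')},manip.finger_overhang)
for n in('top','scene'):
    p=manip.read_camera(n);cv2.imwrite(f'pics/{n}0.png',p['image'][:,:,::-1])
    print(n,p['intrinsics'],p['pose'],[k for k in p])
    for l in('filter_2','filter_3','filter_4','filter_5','nest_1','jig','bottle'):
        try: print(l,[(round(d['score'],2),[round(float(x)) for x in d['at']]) for d in manip.tip_of(l,p)])
        except Exception as e: print(l,e)
E
```

```text
{'time': 0.0, 'eef_pos': array([0.13412642, 0.53281559, 0.25247644]), 'orientation': array([-2.36417693e-04,  1.23067396e-01,  9.92397908e-01, -8.67018371e-04]), 'grip_width': 0.08515093169960311} 0.022
top [[349.51688419   0.         254.54971036]
 [  0.         349.51688419 184.92523821]
 [  0.           0.           1.        ]] [[ 0.00847607  0.9834687  -0.18087972  0.36945586]
 [-0.99992764  0.00988005  0.00686238  0.03950864]
 [ 0.00853603  0.18080847  0.98348128  0.99855401]
 [ 0.          0.          0.          1.        ]] ['image', 'intrinsics', 'pose', 'shot']
filter_2 [(0.88, [239, 223]), (0.86, [199, 217]), (0.71, [311, 218]), (0.58, [277, 221])]
filter_3 [(0.88, [239, 223]), (0.86, [199, 217]), (0.71, [311, 218]), (0.58, [277, 221])]
filter_4 [(0.88, [239, 223]), (0.86, [199, 217]), (0.71, [311, 218]), (0.58, [277, 221])]
filter_5 [(0.88, [239, 223]), (0.86, [199, 217]), (0.71, [311, 218]), (0.58, [277, 221])]
nest_1 [(0.88, [280, 148]), (0.82, [244, 151]), (0.65, [277, 226]), (0.63, [311, 151]), (0.58, [213, 149])]
jig [(0.83, [367, 154])]
bottle [(0.68, [147, 202])]

[... 174 characters left out ...]
9703208 ]
 [ 0.74887426 -0.4731268   0.46404566  0.39824075]
 [ 0.01904155  0.71529467  0.69856349  0.60637872]
 [ 0.          0.          0.          1.        ]] ['image', 'intrinsics', 'pose', 'shot']
filter_2 [(0.9, [263, 182]), (0.76, [337, 227]), (0.67, [227, 167]), (0.61, [297, 202])]
filter_3 [(0.9, [263, 182]), (0.76, [337, 227]), (0.67, [227, 167]), (0.61, [297, 202])]
filter_4 [(0.9, [263, 182]), (0.76, [337, 227]), (0.67, [227, 167]), (0.61, [297, 202])]
filter_5 [(0.9, [263, 182]), (0.76, [337, 227]), (0.67, [227, 167]), (0.61, [297, 202])]
nest_1 [(0.87, [168, 201]), (0.83, [262, 276]), (0.64, [197, 226]), (0.62, [225, 251])]
jig [(0.71, [130, 176])]
bottle [(0.78, [392, 283])]
```

Run:
```python
import cv2
a=cv2.imread('pics/top0.png')[100:260,110:430];cv2.imwrite('pics/topc.png',cv2.resize(a,None,fx=2.5,fy=2.5,interpolation=cv2.INTER_CUBIC))
```

```text
(no output)
```

View pics/scene0.png

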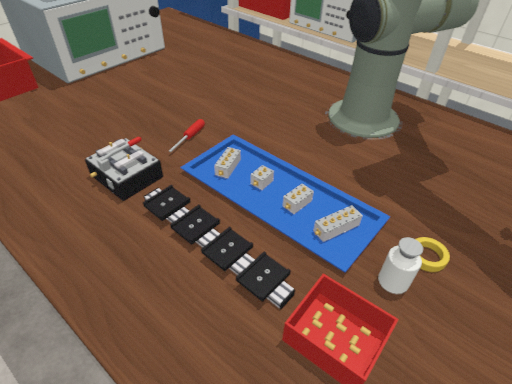

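View pics/topc.png

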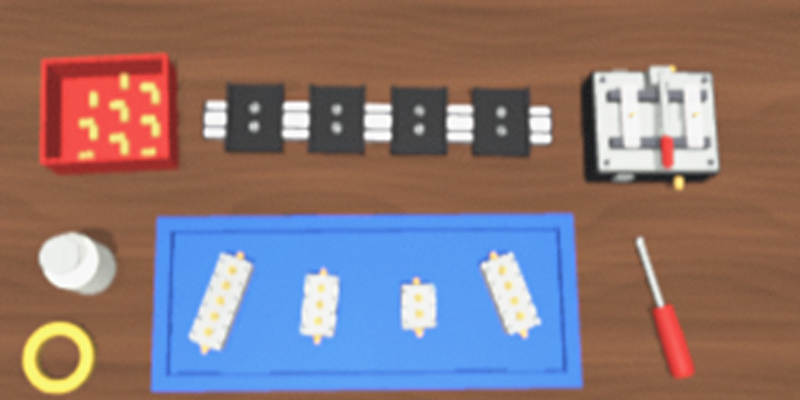

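Top crop: jig on the right (−y). From left (+y) to right, the tray holds filters 5, 3, 2 and 4. The order needed in the nests from +y to −y is 5, 4, 3, 2. I'll fit poses from the masks next.

```bash
cat > h.py <<'E'
from station import manip
import numpy as np, cv2
from scipy.optimize import minimize
def project(P,K,T):
    c=(np.c_[P,np.ones(len(P))]@np.linalg.inv(T).T)[:,:3]
    return np.c_[K[0,2]+K[0,0]*c[:,0]/-c[:,2], K[1,2]-K[1,1]*c[:,1]/-c[:,2]]
def box(L,W,z0,z1,x,y,a):
    s=np.array([[i*L/2,j*W/2,z] for i in(-1,1) for j in(-1,1) for z in(z0,z1)])
    c,n=np.cos(a),np.sin(a); s[:,:2]=s[:,:2]@np.array([[c,n],[-n,c]])+[x,y]; return s
def parts(kind,p):   # kind: (L,W,z0,z1,filter?)
    L,W,z0,z1,f=kind; r=[box(L,W,z0,z1,*p)]
    if f: r.append(box(L+18,7,z0+12,z0+20,*p)); r.append(box(L-14,6,z1,z1+9,*p))
    return r
def render(kind,p,views):
    out=[]
    for K,T in views:
        m=np.zeros((384*4,512*4),np.uint8)
        for b in parts(kind,p):
            cv2.fillConvexPoly(m,cv2.convexHull(np.round((project(b,K,T)+.5)*4).astype(np.int32)),255)
        out.append(cv2.resize(m,(512,384),interpolation=cv2.INTER_AREA)/255.)
    return out
def fit(kind,p0,masks,views):
    def cost(u):
        return sum(np.abs(a-b).sum()/b.sum() for a,b in zip(render(kind,u*[.01,.01,.1],views),masks))
    best=None
    for da in (-.3,-.1,.1,.3):
        u=np.array([p0[0]/.01,p0[1]/.01,(p0[2]+da)/.1])
        sim=np.vstack([u]+[u+d for d in np.eye(3)*[1,1,1.5]])
        r=minimize(cost,u,method='Nelder-Mead',options=dict(initial_simplex=sim,xatol=.01,fatol=1e-4))
        if best is None or r.fun<best.fun: best=r
    return best.x*[.01,.01,.1],best.fun
def ray(px,K,T,z):
    d=T[:3,:3]@np.array([(px[0]-K[0,2])/K[0,0],-(px[1]-K[1,2])/K[1,1],-1]); o=T[:3,3]
    return (o+d*(z-o[2])/d[2])[:2]
F=lambda n,z0=.004:(.010+.018*n,.036,z0,z0+.032,True)
NEST=(.080,.066,.020,.033,False)
def cams(names=('top','scene')):
    return {n:manip.read_camera(n) for n in names}
def masks(label,pic,z):
    V=(pic['intrinsics'],pic['pose']); r=[]
    for d in manip.trace(label,pic):
        m=d['region'].astype(float); b=d['bbox']
        if m.sum()>50: r.append((ray(b[:2],*V,z),m,d['score']))
    return r
E
python3 - <<'E'
from h import *
C=cams(); V={n:(p['intrinsics'],p['pose']) for n,p in C.items()}
for lab,z in (('filter_2',.02),('nest_1',.027)):
    A={n:masks(lab,C[n],z) for n in C}
    done=[]
    for n in ('top','scene'):
        for q,m,s in sorted(A[n],key=lambda t:-t[0][1]):
            print(lab,n,np.round(q,3),round(s,2),int(m.sum()))
            kinds=[F(k) for k in(2,3,4,5)] if lab[0]=='f' else [NEST]
            R=[fit(k,[*q,0],[m],[V[n]]) for k in kinds]
            i=int(np.argmin([r[1] for r in R]))
            print('   best',i+2,np.round(R[i][0],4),[round(r[1],3) for r in R])
for n in C:
  for l,z in(('jig',.04),('bottle',.05)):
    print(n,l,[np.round(q,3) for q,m,s in masks(l,C[n],z)])
E
```

```text
Still running in the background as job /tmp/bash_jobs.1000/1de0cf1f3c5a (pid 489). You'll get a notice when it ends.h.py:19: RuntimeWarning: invalid value encountered in cast
  cv2.fillConvexPoly(m,cv2.convexHull(np.round((project(b,K,T)+.5)*4).astype(np.int32)),255)
```

```bash
cat /tmp/bash_jobs.1000/1de0cf1f3c5a/stdout; kill -- -$(cat /tmp/bash_jobs.1000/1de0cf1f3c5a/pid); nproc
```

```text
4
```

```bash
cat > /tmp/e.py <<'E'
s=open('h.py').read()
a=s.index('def render');b=s.index('def ray')
s=s[:a]+'''def fit(kind,p0,m,V):
    ys,xs=np.nonzero(m); o=np.array([xs.min()-8,ys.min()-8]); w,h=xs.max()+9-o[0],ys.max()+9-o[1]
    t=m[max(o[1],0):o[1]+h,max(o[0],0):o[0]+w]; o=np.maximum(o,0); h,w=t.shape
    def cost(u):
        c=np.zeros((h*4,w*4),np.uint8)
        for b in parts(kind,u*[.01,.01,.1]):
            q=np.clip((project(b,*V)+.5-o)*4,-4000,4000)
            cv2.fillConvexPoly(c,cv2.convexHull(np.round(q*16).astype(np.int32)),255,shift=4)
        return np.abs(cv2.resize(c,(w,h),interpolation=cv2.INTER_AREA)/255.-t).sum()/t.sum()
    best=None
    for da in (-.3,0,.3):
        u=np.array([p0[0]/.01,p0[1]/.01,(p0[2]+da)/.1])
        sim=np.vstack([u]+[u+d for d in np.eye(3)*[1,1,1.5]])
        r=minimize(cost,u,method='Nelder-Mead',options=dict(initial_simplex=sim,xatol=.01,fatol=1e-4,maxfev=150))
        if best is None or r.fun<best.fun: best=r
    return best.x*[.01,.01,.1],best.fun
'''+s[b:]
open('h.py','w').write(s)
E
python3 /tmp/e.py
cat > look.py <<'E'
from h import *
C=cams(); V={n:(p['intrinsics'],p['pose']) for n,p in C.items()}
for n in C:
  for l,z in(('jig',.04),('bottle',.05)):
    print(n,l,[np.round(q,3) for q,m,s in masks(l,C[n],z)])
  for lab,z in (('filter_2',.02),('nest_1',.027)):
    for q,m,s in sorted(masks(lab,C[n],z),key=lambda t:-t[0][1]):
            kinds=[F(k) for k in(2,3,4,5)] if lab[0]=='f' else [NEST]
            R=[fit(k,[*q,0],m,V[n]) for k in kinds]
            i=int(np.argmin([r[1] for r in R]))
            print(lab,n,round(s,2),np.round(q,3),'best',i+2,np.round(R[i][0],4),[round(r[1],3) for r in R],flush=True)
E
time timeout 300 python3 look.py
```

```text
top jig [array([ 0.645, -0.292]), array([ 0.452, -0.128]), array([0.446, 0.186]), array([0.653, 0.055])]
top bottle [array([0.487, 0.341])]
filter_2 top 0.72 [0.446 0.189] best 2 [ 0.4464  0.1893 -0.3   ] [np.float64(3.215), np.float64(3.215), np.float64(3.215), np.float64(3.215)]
filter_2 top 0.61 [0.448 0.078] best 2 [ 0.4476  0.0783 -0.3   ] [np.float64(3.046), np.float64(3.046), np.float64(3.046), np.float64(3.046)]
filter_2 top 0.6 [ 0.439 -0.032] best 2 [ 0.4389 -0.0318 -0.3   ] [np.float64(3.923), np.float64(3.923), np.float64(3.923), np.float64(3.923)]
filter_2 top 0.69 [ 0.455 -0.132] best 2 [ 0.4552 -0.1321 -0.3   ] [np.float64(2.987), np.float64(2.987), np.float64(2.987), np.float64(2.987)]
nest_1 top 0.97 [0.653 0.156] best 2 [0.6593 0.1594 0.0068] [np.float64(0.073)]
nest_1 top 0.82 [0.657 0.059] best 2 [0.6611 0.0647 0.0008] [np.float64(0.054)]
nest_1 top 0.88 [ 0.655 -0.13 ] best 2 [ 0.6598 -0.1275 -0.0149] [np.float64(0.05)]
scene jig [array([ 0.659, -0.272])]
scene bottle [array([0.674, 0.169]), array([0.481, 0.342])]
filter_2 scene 0.58 [0.451 0.191] best 2 [ 0.4512
[... 354 characters left out ...]
68), np.float64(1.675)]
filter_2 scene 0.77 [ 0.443 -0.028] best 2 [ 0.4436 -0.0291 -0.3276] [np.float64(0.948), np.float64(1.163), np.float64(1.267), np.float64(1.275)]
filter_2 scene 0.71 [ 0.456 -0.131] best 3 [ 0.4605 -0.1326 -0.3128] [np.float64(0.427), np.float64(0.411), np.float64(0.544), np.float64(0.639)]
nest_1 scene 0.59 [0.661 0.16 ] best 2 [ 0.6593  0.1571 -0.0095] [np.float64(0.051)]
nest_1 scene 0.62 [0.666 0.068] best 2 [ 0.6584  0.062  -0.0049] [np.float64(0.062)]
nest_1 scene 0.64 [ 0.66  -0.026] best 2 [ 0.6572 -0.0331  0.0022] [np.float64(0.055)]
nest_1 scene 0.77 [ 0.657 -0.125] best 2 [ 0.6562 -0.1272 -0.0107] [np.float64(0.069)]
real	0m5.622s
user	0m2.707s
sys	0m0.124s
```

```bash
sed -i 's/box(L+18,7,z0+12,z0+20/box(L+.018,.007,z0+.012,z0+.019/; s/box(L-14,6,z1,z1+9/box(L-.014,.006,z1,z1+.009/' h.py; timeout 300 python3 look.py | grep filter
```

```text
filter_2 top 0.71 [0.446 0.079] best 3 [ 0.4463  0.0788 -0.0709] [np.float64(0.268), np.float64(0.091), np.float64(0.303), np.float64(0.43)]
filter_2 top 0.75 [ 0.451 -0.132] best 4 [ 0.4597 -0.132   0.3454] [np.float64(0.407), np.float64(0.2), np.float64(0.083), np.float64(0.29)]
filter_2 scene 0.71 [0.447 0.19 ] best 5 [ 0.4446  0.1869 -0.3333] [np.float64(0.457), np.float64(0.306), np.float64(0.156), np.float64(0.039)]
filter_2 scene 0.73 [0.451 0.08 ] best 3 [ 0.4417  0.0775 -0.0924] [np.float64(0.219), np.float64(0.043), np.float64(0.232), np.float64(0.426)]
filter_2 scene 0.87 [ 0.441 -0.028] best 2 [ 0.4418 -0.0315  0.0691] [np.float64(0.074), np.float64(0.325), np.float64(0.555), np.float64(0.658)]
filter_2 scene 0.57 [ 0.46  -0.128] best 4 [ 0.4564 -0.1342  0.3798] [np.float64(0.283), np.float64(0.133), np.float64(0.081), np.float64(0.233)]
```

Scene camera picture agrees with the fits: bottle at about (0.484, 0.341). The fits give:

| Filter | x, y (m) | Yaw (rad) | Target nest y (m) |
|---|---|---|---|
| 5 | 0.445, 0.187 | −0.333 | 0.158 |
| 4 | 0.458, −0.133 | 0.36 | 0.063 |
| 3 | 0.444, 0.078 | −0.08 | −0.032 |
| 2 | 0.442, −0.031 | 0.06 | −0.1275 |

All nests are at x ≈ 0.658. I'll start with filter 5.

```bash
cat > st.py <<'E'
from station import manip; import numpy as np,sys
from scipy.spatial.transform import Rotation as R
o=manip.get_obs();w,x,y,z=o['orientation'];m=R.from_quat([x,y,z,w]).as_matrix()
psi=(np.arctan2(m[1,1],m[0,1])-np.pi/2+np.pi/2)%np.pi-np.pi/2; p=o['eef_pos']
print('t',round(o['time'],2),'p',np.round(p,4),'psi',round(psi,3),'ztool',np.round(m[:,2],3),'F',np.round(o['force'],1),'w',round(o['grip_width'],4),'gf',round(o['gripper_force'],1))
if len(sys.argv)>1:
    g=np.array([float(a) for a in sys.argv[1:5]]);print('rows: shift',np.round((g[:3]-p)/.025,2),'wz',round((g[3]-psi)/.08,2),
     'tilt fix',np.round(np.cross(m[:,2],[0,0,-1])/.08,2))
E
python3 -m handwheel '.9 -1 -.3 0 0 -.08;.9 -1 -.3 0 0 -.08;.9 -1 -.3 0 0 -.08;.9 -1 -.3 0 0 -.08;.9 -1 -.3 0 0 -.08;.9 -1 -.3 0 0 -.08;.9 -1 -.3 0 0 -.08;.9 -1 -.3 0 0 -.08' 0.5 60
python3 -m handwheel '.87 -.97 -.55 0 0 -.08;.87 -.97 -.55 0 0 -.08;.87 -.97 -.55 0 0 -.08;.87 -.97 -.55 0 0 -.08;.87 -.97 -.55 0 0 -.08;.87 -.97 -.55 0 0 -.08;0 0 0 0 0 0;0 0 0 0 0 0'
python3 st.py .445 .187 .035 -.333
```

```text
time: 2.8
eef_pos: [0.3152, 0.3323, 0.1932]
orientation: [0.0, 0.149, 0.989, 0.0]
force: [-0.4, 0.3, 0.3]
grip_width: 0.064
gripper_force: 0.0
time: 3.6
eef_pos: [0.4448, 0.1874, 0.1105]
orientation: [-0.001, 0.168, 0.986, -0.0]
force: [0.2, 0.0, 0.4]
grip_width: 0.0641
gripper_force: 0.0
t 3.6 p [0.4448 0.1874 0.1105] psi -0.338 ztool [-0.001  0.    -1.   ] F [0.2 0.  0.4] w 0.0641 gf 0.0
rows: shift [ 0.01 -0.01 -3.02] wz 0.06 tilt fix [-0.   -0.01 -0.  ]
```

```bash
cat > wr.py <<'E'
from h import *; import sys
from scipy.spatial.transform import Rotation as R
n,z0=int(sys.argv[1]),float(sys.argv[2])
o=manip.get_obs();w,x,y,z=o['orientation'];T=np.eye(4);T[:3,:3]=R.from_quat([x,y,z,w]).as_matrix();T[:3,3]=o['eef_pos']
p=manip.read_camera('wrist');cv2.imwrite(f'pics/wr{p["shot"]}.png',p['image'][:,:,::-1]);print('shot',p['shot'])
V=(p['intrinsics'],T@p['tool_from_camera']); lab='filter_2' if n else 'nest_1'
for d in manip.trace(lab,p):
    m=d['region'].astype(float)
    if m.sum()<200: continue
    q=ray(d['bbox'][:2],*V,z0+.02)
    f=fit(F(n,z0) if n else NEST,[*q,0],m,V); ys,xs=np.nonzero(m)
    print(round(d['score'],2),np.round(q,3),np.round(f[0],4),round(f[1],3),'box',xs.min(),xs.max(),ys.min(),ys.max())
E
python3 wr.py 5 .004; ls pics
```

```text
shot 9
0.75 [0.44  0.076] [ 0.4623  0.0767 -0.0668] 0.307 box 54 143 200 304
0.58 [ 0.452 -0.002] [ 0.4657 -0.0601  1.9752] 0.196 box 0 26 263 330
scene0.png
top0.png
topc.png
wr9.png
```

View pics/wr9.png

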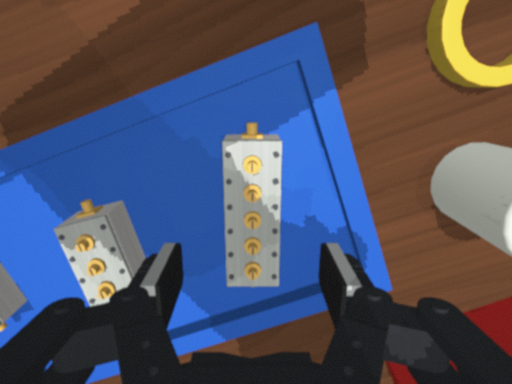

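The wrist picture shows filter 5 at columns 223–281, centred between the pads and straight. Descend and grip.

```bash
python3 -m handwheel '0 0 -.8 0 0 0;0 0 -.8 0 0 0;0 0 -.7 0 0 0;0 0 -.5 0 0 0;0 0 -.2 0 0 0;0 0 0 0 0 0' >/dev/null; python3 st.py
python3 -m handwheel '0 0 0 0 0 0;0 0 0 0 0 0;0 0 0 0 0 0;0 0 0 0 0 0;0 0 0 0 0 0;0 0 0 0 0 0' -1 40 >/dev/null
python3 st.py .658 .158 .135 -.005
```

```text
t 4.3 p [0.4442 0.1885 0.0357] psi -0.335 ztool [-0.001 -0.    -1.   ] F [-0.  -0.1 -0.1] w 0.0639 gf 0.0
t 4.9 p [0.4456 0.1882 0.0368] psi -0.336 ztool [ 0.002  0.001 -1.   ] F [-2.3  0.3  6.5] w 0.0353 gf 41.2
rows: shift [ 8.5  -1.21  3.93] wz 4.14 tilt fix [-0.01  0.02  0.  ]
```

```bash
python3 -m handwheel '0 0 .5 0 0 0;0 0 .9 0 0 0;.2 0 1 0 0 .2;.8 -.1 1 0 0 .5;.9 -.1 .5 0 0 .5;.9 -.15 0 0 0 .5;.9 -.15 0 0 0 .5;.9 -.15 0 0 0 .5' >/dev/null; python3 st.py
python3 -m handwheel '.9 -.15 0 0 0 .5;.9 -.15 0 0 0 .5;.9 -.15 0 0 0 .4;.8 -.15 0 0 0 0;.4 -.1 0 0 0 0;0 0 0 0 0 0;0 0 0 0 0 0' >/dev/null
python3 st.py .658 .158 .06 -.005; python3 wr.py 0 0
```

```text
t 5.7 p [0.5605 0.1713 0.1334] psi -0.119 ztool [-0. -0. -1.] F [-0.1 -0.1 -2. ] w 0.035 gf 40.5
t 6.4 p [0.6563 0.1541 0.1328] psi -0.008 ztool [-0.002  0.    -1.   ] F [-0.8  0.6 -2.2] w 0.0353 gf 40.4
rows: shift [ 0.07  0.15 -2.91] wz 0.04 tilt fix [-0.   -0.02 -0.  ]
shot 10
0.94 [0.661 0.058] [ 0.6591  0.0621 -0.0096] 0.039 box 68 176 149 257
0.76 [ 0.659 -0.014] [ 0.6581 -0.0332 -0.0081] 0.035 box 0 55 148 257
0.59 [0.653 0.158] [ 0.6559  0.2812 -1.05  ] 1.0 box 208 304 149 237
```

```bash
python3 -m handwheel '.1 .15 -.7 0 0 0;0 0 -.7 0 0 0;0 0 -.6 0 0 0;0 0 -.4 0 0 0;0 0 -.3 0 0 0;0 0 -.1 0 0 0;0 0 0 0 0 0' >/dev/null; python3 st.py .658 .1575 .06 -.008
```

```text
t 7.2 p [0.6598 0.1578 0.063 ] psi -0.008 ztool [-0. -0. -1.] F [ 0.2  0.9 -2.7] w 0.0355 gf 40.5
rows: shift [-0.07 -0.01 -0.12] wz 0.01 tilt fix [ 0. -0.  0.]
```

```bash
python3 -m handwheel '-.05 0 -.05 0 0 0;0 0 0 0 0 0' >/dev/null; python3 st.py;python3 -m handwheel '0 0 -.04 0 0 0;0 0 0 0 0 0' >/dev/null; python3 st.py
```

```text
t 7.4 p [0.6588 0.1579 0.0626] psi -0.008 ztool [ 0.001  0.    -1.   ] F [ 0.1 -0.9 -1.7] w 0.0353 gf 40.5
t 7.6 p [0.6588 0.1578 0.0613] psi -0.008 ztool [ 0. -0. -1.] F [-1.   0.4 -2.3] w 0.0353 gf 40.5
```

```bash
python3 -m handwheel '0 0 -.04 0 0 0;0 0 0 0 0 0' >/dev/null; python3 st.py; python3 -m handwheel '0 0 -.04 0 0 0;0 0 0 0 0 0' >/dev/null; python3 st.py
```

```text
t 7.8 p [0.6588 0.1579 0.0608] psi -0.008 ztool [ 0.001  0.    -1.   ] F [-1.5 -1.   2.8] w 0.035 gf 41.0
t 8.0 p [0.6589 0.1579 0.0608] psi -0.008 ztool [ 0.001  0.    -1.   ] F [-3.9 -0.6 10.3] w 0.0353 gf 41.8
```

```bash
python3 -m handwheel '0 0 0 0 0 0;0 0 0 0 0 0;0 0 0 0 0 0;0 0 .5 0 0 0;0 0 1 0 0 0;0 0 1 0 0 0' 0.4 >/dev/null; python3 st.py
python3 -m handwheel '-.6 -.8 0 0 0 .3;-.7 -1 0 0 0 .4;-.7 -1 0 0 0 .4;-.7 -1 0 0 0 .4;-.7 -1 0 0 0 .4;-.7 -1 0 0 0 .4;-.7 -1 0 0 0 .4;-.7 -1 0 0 0 .4' >/dev/null
python3 -m handwheel '-.7 -1 0 0 0 .4;-.7 -1 0 0 0 .4;-.7 -1 0 0 0 .4;-.3 -.7 0 0 0 .4;0 -.1 0 0 0 0;0 0 0 0 0 0;0 0 0 0 0 0' >/dev/null
python3 st.py .458 -.133 .036 .36; python3 wr.py 4 .004
```

```text
t 8.6 p [0.6583 0.1578 0.1224] psi -0.008 ztool [-0.001 -0.    -1.   ] F [0.2 0.7 0.1] w 0.0597 gf 0.0
t 10.1 p [ 0.4617 -0.1317  0.1219] psi 0.368 ztool [ 0.001  0.    -1.   ] F [-0.2  0.5 -0.8] w 0.0595 gf 0.0
rows: shift [-0.15 -0.05 -3.44] wz -0.1 tilt fix [-0.    0.01  0.  ]
shot 11
0.98 [ 0.443 -0.031] [ 0.4624 -0.0307  0.0557] 0.28 box 346 433 185 269
0.89 [ 0.454 -0.134] [ 0.4586 -0.1337  0.3535] 0.021 box 223 279 126 260
0.63 [0.45  0.053] [ 0.4353  0.079  -0.0845] 0.031 box 457 511 223 322
```

```bash
python3 -m handwheel '-.12 -.08 -.9 0 0 -.17;0 0 -.9 0 0 0;0 0 -.8 0 0 0;0 0 -.5 0 0 0;0 0 -.25 0 0 0;0 0 -.1 0 0 0;0 0 0 0 0 0' >/dev/null; python3 st.py
python3 -m handwheel '0 0 0 0 0 0;0 0 0 0 0 0;0 0 0 0 0 0;0 0 0 0 0 0;0 0 0 0 0 0' -1 40 >/dev/null
python3 st.py .659 .0625 .135 -.008
```

```text
t 10.9 p [ 0.4584 -0.1339  0.0354] psi 0.355 ztool [ 0.  0. -1.] F [ 0.8 -0.2  0.6] w 0.0598 gf 0.0
t 11.4 p [ 0.4588 -0.1344  0.0361] psi 0.354 ztool [ 0.002 -0.    -1.   ] F [-0.1  0.6  6.1] w 0.0355 gf 41.2
rows: shift [8.01 7.88 3.96] wz -4.52 tilt fix [0.01 0.02 0.  ]
```

```bash
python3 -m handwheel '0 0 .5 0 0 0;0 0 .9 0 0 0;.2 .2 1 0 0 -.1;.7 .7 1 0 0 -.4;.8 .8 .5 0 0 -.5;.8 .8 0 0 0 -.5;.8 .8 0 0 0 -.5;.8 .8 0 0 0 -.5' >/dev/null
python3 -m handwheel '.8 .8 0 0 0 -.5;.8 .8 0 0 0 -.5;.8 .8 0 0 0 -.5;.8 .8 0 0 0 -.5;.5 .4 0 0 0 -.5;.1 .1 0 0 0 0;0 0 0 0 0 0;0 0 0 0 0 0' >/dev/null
python3 st.py .659 .0625 .062 -.008
```

```text
t 13.0 p [0.6546 0.0602 0.1324] psi -0.046 ztool [-0.002 -0.    -1.   ] F [-0.4  0.2 -1.3] w 0.0355 gf 40.3
rows: shift [ 0.18  0.09 -2.81] wz 0.48 tilt fix [ 0.   -0.02  0.  ]
```

```bash
python3 -m handwheel '.15 .1 -.7 0 0 .3;0 0 -.7 0 0 .18;0 0 -.6 0 0 0;0 0 -.4 0 0 0;0 0 -.25 0 0 0;0 0 -.1 0 0 0;0 0 -.05 0 0 0;0 0 0 0 0 0' >/dev/null; python3 st.py .659 .0625 .0603 -.008
python3 -m handwheel '0 0 -.04 0 0 0;0 0 0 0 0 0' >/dev/null; python3 st.py
```

```text
t 13.8 p [0.6598 0.0634 0.0632] psi -0.007 ztool [ 0.001 -0.    -1.   ] F [-0.4  0.1 -1.5] w 0.0354 gf 40.3
rows: shift [-0.03 -0.04 -0.12] wz -0.01 tilt fix [0.   0.01 0.  ]
t 14.0 p [0.6597 0.0634 0.0622] psi -0.008 ztool [ 0.001 -0.    -1.   ] F [-0.   0.9 -1.7] w 0.0354 gf 40.3
```

```bash
python3 -m handwheel '0 0 -.06 0 0 0;0 0 0 0 0 0' >/dev/null; python3 st.py; python3 -m handwheel '0 0 -.04 0 0 0;0 0 0 0 0 0' >/dev/null; python3 st.py
```

```text
t 14.2 p [0.6593 0.0634 0.0603] psi -0.008 ztool [-0. -0. -1.] F [-0.1 -0.7 -1.4] w 0.0355 gf 40.3
t 14.4 p [0.6594 0.0633 0.0601] psi -0.008 ztool [ 0. -0. -1.] F [-2.1  0.6  4.5] w 0.0349 gf 40.9
```

```bash
python3 -m handwheel '0 0 0 0 0 0;0 0 0 0 0 0;0 0 0 0 0 0;0 0 .5 0 0 0;0 0 1 0 0 0;0 0 1 0 0 0' 0.4 >/dev/null; python3 st.py
python3 -m handwheel '-.6 .05 0 0 0 -.1;-.9 .07 0 0 0 -.1;-.9 .07 0 0 0 -.1;-.9 .07 0 0 0 -.1;-.9 .07 0 0 0 -.1;-.9 .07 0 0 0 -.1;-.9 .07 0 0 0 -.1;-.9 .07 0 0 0 -.1' >/dev/null
python3 -m handwheel '-.9 .05 0 0 0 -.1;-.6 0 0 0 0 0;-.1 0 0 0 0 0;0 0 0 0 0 0;0 0 0 0 0 0' >/dev/null
python3 st.py .444 .0785 .036 -.08; python3 wr.py 3 .004
```

```text
t 15.0 p [0.6591 0.0634 0.1227] psi -0.008 ztool [-0.001  0.    -1.   ] F [ 0.5  0.1 -0.1] w 0.0597 gf 0.0
t 16.3 p [0.4484 0.078  0.1224] psi -0.08 ztool [ 0.002 -0.    -1.   ] F [-0.3  0.1 -0.1] w 0.06 gf 0.0
rows: shift [-0.17  0.02 -3.46] wz -0.0 tilt fix [0.   0.03 0.  ]
shot 12
0.66 [ 0.442 -0.03 ] [ 0.4529 -0.0311  0.0407] 0.213 box 55 138 162 248
0.64 [0.44  0.078] [ 0.444   0.0778 -0.0816] 0.022 box 223 278 137 248
```

```bash
python3 -m handwheel '-.17 0 -.9 0 0 0;0 0 -.9 0 0 0;0 0 -.8 0 0 0;0 0 -.5 0 0 0;0 0 -.25 0 0 0;0 0 -.1 0 0 0;0 0 0 0 0 0' >/dev/null; python3 st.py
python3 -m handwheel '0 0 0 0 0 0;0 0 0 0 0 0;0 0 0 0 0 0;0 0 0 0 0 0;0 0 0 0 0 0' -1 40 >/dev/null
python3 st.py .6585 -.0325 .135 -.008
```

```text
t 17.1 p [0.4429 0.078  0.0355] psi -0.08 ztool [ 0. -0. -1.] F [-0.2 -0.8  0.3] w 0.0596 gf 0.0
t 17.6 p [0.4433 0.0782 0.0363] psi -0.08 ztool [ 0.002  0.    -1.   ] F [-0.2 -0.4  7.4] w 0.0351 gf 40.7
rows: shift [ 8.61 -4.43  3.95] wz 0.89 tilt fix [-0.    0.02  0.  ]
```

```bash
python3 -m handwheel '0 0 .5 0 0 0;0 0 .9 0 0 0;.2 -.1 1 0 0 0;.7 -.35 1 0 0 .1;.9 -.45 .5 0 0 .1;.9 -.45 0 0 0 .1;.9 -.45 0 0 0 .1;.9 -.45 0 0 0 .1' >/dev/null
python3 -m handwheel '.9 -.45 0 0 0 .1;.9 -.45 0 0 0 .1;.9 -.45 0 0 0 .1;.8 -.45 0 0 0 .1;.6 -.35 0 0 0 .1;.1 0 0 0 0 0;0 0 0 0 0 0;0 0 0 0 0 0' >/dev/null
python3 st.py .6585 -.0325 .062 -.008
```

```text
t 19.2 p [ 0.659  -0.0313  0.1327] psi 0.001 ztool [-0.002  0.    -1.   ] F [-0.4 -0.3 -1. ] w 0.0352 gf 40.1
rows: shift [-0.02 -0.05 -2.83] wz -0.11 tilt fix [-0.01 -0.02 -0.  ]
```

```bash
python3 -m handwheel '-.06 -.05 -.7 0 0 -.1;0 0 -.7 0 0 0;0 0 -.6 0 0 0;0 0 -.4 0 0 0;0 0 -.25 0 0 0;0 0 -.1 0 0 0;0 0 -.09 0 0 0;0 0 0 0 0 0' >/dev/null; python3 st.py .6585 -.0325 .0603 -.008
python3 -m handwheel '0 0 -.05 0 0 0;0 0 0 0 0 0' >/dev/null; python3 st.py;python3 -m handwheel '0 0 -.04 0 0 0;0 0 0 0 0 0' >/dev/null; python3 st.py
```

```text
t 20.0 p [ 0.6589 -0.0332  0.0622] psi -0.008 ztool [ 0. -0. -1.] F [-0.1 -0.5 -0.7] w 0.0353 gf 40.1
rows: shift [-0.01  0.03 -0.08] wz -0.0 tilt fix [0.   0.01 0.  ]
t 20.2 p [ 0.6588 -0.0332  0.0611] psi -0.008 ztool [ 0.001 -0.    -1.   ] F [-0.   0.5 -0.6] w 0.0354 gf 40.1
t 20.4 p [ 0.6589 -0.0332  0.0603] psi -0.008 ztool [ 0.001 -0.    -1.   ] F [-1.3  0.7  1.4] w 0.0353 gf 40.4
```

```bash
python3 -m handwheel '0 0 -.02 0 0 0;0 0 0 0 0 0;0 0 0 0 0 0;0 0 0 0 0 0;0 0 .5 0 0 0;0 0 1 0 0 0;0 0 1 0 0 0' 0.4 >/dev/null; python3 st.py
python3 -m handwheel '-.6 0 0 0 0 .1;-.9 0 0 0 0 .1;-.9 0 0 0 0 .1;-.9 0 0 0 0 .1;-.9 0 0 0 0 .1;-.9 0 0 0 0 .1;-.9 0 0 0 0 .1;-.9 0 0 0 0 .1' >/dev/null
python3 -m handwheel '-.9 0 0 0 0 .05;-.7 0 0 0 0 0;-.2 0 0 0 0 0;0 0 0 0 0 0;0 0 0 0 0 0' >/dev/null
python3 st.py .443 -.031 .036 .06; python3 wr.py 2 .004
```

```text
t 21.1 p [ 0.6583 -0.0331  0.1229] psi -0.008 ztool [-0.001  0.    -1.   ] F [ 0.3 -0.5 -0.4] w 0.0596 gf 0.0
t 22.4 p [ 0.4426 -0.0334  0.1224] psi 0.06 ztool [ 0.002 -0.    -1.   ] F [0.2 0.1 0.1] w 0.0595 gf 0.0
rows: shift [ 0.02  0.1  -3.46] wz -0.0 tilt fix [0.01 0.03 0.  ]
shot 13
0.79 [ 0.441 -0.031] [ 0.4438 -0.0313  0.0585] 0.047 box 228 281 158 243
```

```bash
python3 -m handwheel '.06 .08 -.9 0 0 0;0 0 -.9 0 0 0;0 0 -.8 0 0 0;0 0 -.5 0 0 0;0 0 -.25 0 0 0;0 0 -.1 0 0 0;0 0 0 0 0 0' >/dev/null; python3 st.py
python3 -m handwheel '0 0 0 0 0 0;0 0 0 0 0 0;0 0 0 0 0 0;0 0 0 0 0 0;0 0 0 0 0 0' -1 40 >/dev/null
python3 st.py .658 -.1275 .135 -.008
```

```text
t 23.2 p [ 0.443  -0.0312  0.0355] psi 0.06 ztool [ 0.  0. -1.] F [-0.5  0.1  0.4] w 0.0599 gf 0.0
t 23.7 p [ 0.4433 -0.0313  0.0363] psi 0.06 ztool [ 0.002 -0.    -1.   ] F [-0.9  0.6  5.8] w 0.0353 gf 40.7
rows: shift [ 8.59 -3.85  3.95] wz -0.85 tilt fix [0.   0.02 0.  ]
```

```bash
python3 -m handwheel '0 0 .5 0 0 0;0 0 .9 0 0 0;.2 -.1 1 0 0 0;.7 -.3 1 0 0 -.1;.9 -.4 .5 0 0 -.1;.9 -.4 0 0 0 -.1;.9 -.4 0 0 0 -.1;.9 -.4 0 0 0 -.1' >/dev/null
python3 -m handwheel '.9 -.4 0 0 0 -.1;.9 -.4 0 0 0 -.1;.9 -.4 0 0 0 -.1;.8 -.4 0 0 0 -.1;.6 -.25 0 0 0 0;.1 0 0 0 0 0;0 0 0 0 0 0;0 0 0 0 0 0' >/dev/null
python3 st.py .658 -.1275 .062 -.008
```

```text
t 25.3 p [ 0.659  -0.1268  0.1327] psi -0.011 ztool [-0.002  0.001 -1.   ] F [ 0.3  0.  -0.6] w 0.0354 gf 40.1
rows: shift [-0.04 -0.03 -2.83] wz 0.04 tilt fix [-0.01 -0.02 -0.  ]
```

```bash
python3 -m handwheel '-.08 -.02 -.7 0 0 0;0 0 -.7 0 0 0;0 0 -.6 0 0 0;0 0 -.4 0 0 0;0 0 -.25 0 0 0;0 0 -.1 0 0 0;0 0 -.09 0 0 0;0 0 0 0 0 0' >/dev/null; python3 st.py .658 -.1275 .0603 -.008
python3 -m handwheel '0 0 -.05 0 0 0;0 0 0 0 0 0' >/dev/null; python3 st.py;python3 -m handwheel '0 0 -.04 0 0 0;0 0 0 0 0 0' >/dev/null; python3 st.py
```

```text
t 26.1 p [ 0.6584 -0.128   0.0623] psi -0.012 ztool [ 0.001 -0.    -1.   ] F [-0.5 -0.6 -0.9] w 0.0355 gf 40.1
rows: shift [-0.01  0.02 -0.08] wz 0.04 tilt fix [0.   0.01 0.  ]
t 26.3 p [ 0.6583 -0.128   0.0611] psi -0.012 ztool [ 0.001 -0.    -1.   ] F [ 0.1 -0.6 -0.5] w 0.0351 gf 40.1
t 26.5 p [ 0.6584 -0.128   0.0603] psi -0.012 ztool [ 0.001 -0.    -1.   ] F [-0.3  0.2  3.3] w 0.0354 gf 40.4
```

Contact made. Release, back off, and check the result.

```bash
python3 -m handwheel '0 0 0 0 0 0;0 0 0 0 0 0;0 0 0 0 0 0;0 0 .5 0 0 0;0 0 1 0 0 0;0 0 1 0 0 0;0 0 1 0 0 0;0 0 1 0 0 0' 0.4 >/dev/null
python3 -m handwheel '-1 0 .8 0 0 0;-1 0 .8 0 0 0;-1 0 .5 0 0 0;-1 0 0 0 0 0;-1 0 0 0 0 0;-1 0 0 0 0 0;-1 0 0 0 0 0;-1 0 0 0 0 0' >/dev/null
python3 -m handwheel '-1 0 0 0 0 0;-1 0 0 0 0 0;-1 0 0 0 0 0;0 0 0 0 0 0;0 0 0 0 0 0' >/dev/null
python3 st.py; sed 's/F(k) for k/F(k,.028) for k/; s/(.filter_2.,.02)/("filter_2",.045)/' look.py > look2.py; python3 look2.py | grep -v nest
python3 - <<'E'
from h import *
a=cams(('scene',))['scene']['image'][130:350,80:430,::-1];cv2.imwrite('pics/end.png',cv2.resize(a,None,fx=2.2,fy=2.2,interpolation=cv2.INTER_CUBIC))
E
```

```text
t 28.6 p [ 0.3835 -0.1282  0.2258] psi -0.012 ztool [ 0.002 -0.001 -1.   ] F [-0.7 -0.7  0.1] w 0.06 gf 0.0
top jig [array([ 0.648, -0.292])]
top bottle [array([0.482, 0.341]), array([0.66 , 0.159])]
filter_2 top 0.43 [0.481 0.348] best 3 [0.4864 0.3456 1.0003] [np.float64(0.387), np.float64(0.289), np.float64(0.404), np.float64(0.63)]
filter_2 top 0.7 [0.661 0.163] best 5 [0.6626 0.1596 0.    ] [np.float64(0.47), np.float64(0.32), np.float64(0.168), np.float64(0.13)]
filter_2 top 0.61 [0.654 0.066] best 4 [0.6611 0.0637 0.0112] [np.float64(0.362), np.float64(0.163), np.float64(0.056), np.float64(0.239)]
filter_2 top 0.68 [ 0.658 -0.035] best 3 [ 0.6607 -0.0319 -0.0131] [np.float64(0.258), np.float64(0.073), np.float64(0.302), np.float64(0.425)]
filter_2 top 0.72 [ 0.657 -0.125] best 2 [ 0.661 -0.127 -0.066] [np.float64(0.147), np.float64(0.496), np.float64(0.656), np.float64(0.656)]
scene jig [array([ 0.663, -0.275])]
scene bottle [array([0.484, 0.341])]
filter_2 scene 0.79 [0.663 0.163] best 5 [0.659  0.1575 0.0066] [np.float64(0.453), np.float64(0.302), np.float64(0.158), np.float64(0.034)]
filter_2 scene 0.69 [0.661 0.065] best 4 [ 0.6588  0.0628 -0.0072] [np.float64(0.385), np.float64(0.2), np.float64(0.05), np.float64(0.212)]
filter_2 scene 0.95 [ 0.665 -0.03 ] best 3 [ 0.6575 -0.0352 -0.0041] [np.float64(0.219), np.float64(0.072), np.float64(0.302), np.float64(0.475)]
filter_2 scene 0.59 [ 0.656 -0.125] best 2 [ 0.6576 -0.1292  0.0181] [np.float64(0.048), np.float64(0.335), np.float64(0.576), np.float64(0.607)]
```

View pics/end.png

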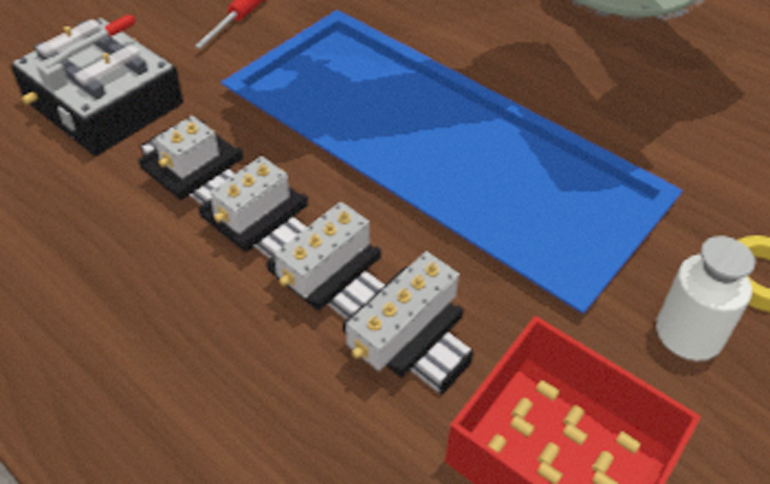

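The picture shows filters 2, 3, 4 and 5 running from the jig outward. In the crop they sit at about (188,145), (250,195), (322,250) and (403,310), flat and centred in their nests. The bottle is standing. Handing in.

```bash
python3 -c "from station import manip; print(manip.close_job())"
```

```text
the job is handed in; nothing more can be done
None
```

All four filters are in the nests in order of size, 2-3-4-5 outward from the jig, flat and centred with the bottle still standing; the job was handed in at about 29 s, and no verdict was returned.

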